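# Close a lever-ring pail on the bakery counter

### The job

Close the white ingredient pail on the counter: first press its lid, which is standing proud, fully home, then push the steel lever of the clamping ring round, past its dead point, until it snaps shut against the ring and stays there. Press and push only, picking nothing up; the loaf, jar, bowl and brush are to be left alone.

Things in the scene. Friction and masses are not known exactly. Their poses are not given: they have to be found in the camera images.
- pail: White plastic pail, full, too heavy to shift in this work, 196 mm high with its ring; wall 200 to 220 mm across. A split clamping ring of bright steel (242 mm across, 18 mm high, its top 197 mm above the counter) goes round the rim. Origin: centre of the underside. Its x axis points from the pail's axis to the split in the ring; z is up.
- pail_lid (a joint): How far the round white lid (215 mm across, inside the ring) stands above its seat, m. 0 = fully home; at the start it stands 0.007 to 0.012 too high, level all round. It slides straight down, takes 7 to 10 N, ends on a hard stop and stays where it is left.
- lid_press (a point): Centre of the lid's flat top, on the pail's axis: press straight down here. It is 188 mm above the counter when the lid is home. The lid's raised rim (from 95 mm off the centre outwards) is 5 mm higher.
- ring_lever (a joint): Angle of the lever about its upright pivot, rad. 0 = locked along the ring; grows as it opens, clockwise from above. Starts wide open at 2.7 to 3.1, slanting out from the ring. Shut it counter-clockwise against the springy ring (most near 1.4: 1 N m, 10 to 13 N at lever_push), dead point at 0.2; past it the lever snaps to 0 and stays. Let go earlier, it springs open.
- lever_pivot (a point): The lever's upright pivot axis at mid-height of the lever (187 mm above the counter), on the ring beside the split, 129 mm from the pail's axis. At the start at least 40 mm of free space lies between the point lever_push and the ring.
- lever_push (a point): Point on the lever's outer face (away from the pail when locked), at mid-height, 79 mm from the pivot axis. The lever is a curved steel strip 17 mm high, 3 mm thick (8 mm with folded edges), 105 mm long, hollow side to the ring, its lower edge 178 mm above the counter. Push here, square to the line from the pivot, counter-clockwise about the pivot seen from above.
- loaf: Bystander: loaf of bread, 270 mm long, 106 mm wide, top 113 mm above the counter, on a wooden board (190 x 320 x 18 mm). Origin: centre of its underside.
- honey_jar: Bystander: amber glass jar, 72 mm across, 105 mm high. Origin: centre of its underside.
- seed_bowl: Bystander: steel bowl, 110 mm across, 50 mm high. Origin: centre of its underside.
- dough_brush: Bystander: brush 200 mm long lying along its x axis, under 40 mm high. Origin: centre of its underside.

How it is judged:
By the outcome, as a careful person would: the job done as asked, in the order asked, and still so for the second after the job is handed in, with the robot touching nothing.
It also fails if it takes over 54 s, if anything falls off the work surface, if the arm or the gripper's body presses on something with over 40 N, if the wrist force passes 120 N, or if a joint passes its speed limit or range.

### The arm

A 6-joint arm with a two-finger parallel gripper is mounted at the origin on the work surface. World frame = base frame: x ahead of the robot, y to its left, z up, the work surface at z = 0. Lengths are in m, angles in degrees, forces in N, time in s.
With the tool pointing down it reaches from about 0.325 to 0.85 m from the base axis. Payload 15.5 kg.
Tool frame: the origin (TCP) lies at the very end of the fingers, on their centre line; the grasp point (between the pads) lies arm.grip_depth behind it (arm.grip_depth is the distance from the TCP to the grasp point, in m); z points along the fingers, y is the direction in which the jaws open and shut (so a half turn about z gives the same grasp; the last joint's range is limited). The gripper opens to 91 mm and grips with 3 to 60 N. Pads are 32 mm wide; open, the fingers measure 118 mm over their backs; the gripper's body (76 mm by 178 mm) begins 60 mm behind the grasp point.
Start: joints at [-74.8, 28.281, 77.091, -0, 74.628, -5.472], TCP at [0.221, -0.585, 0.214] pointing down, gripper open.
Joint ranges: [-166.48, 166.48], [-47.26, 123.95], [12.59, 153.08], [-70.14, 250.14], [6.76, 159.57], [-176.63, 176.63]. Speed limits (degrees/s): [108.29, 108.29, 147.25, 172.46, 172.46, 172.46].

### API

Orientations are given as a 3x3 rotation matrix whose columns are the frame's x, y, z axes.
In Python, from rig import arm gives the robot as it stands. Calls block until the motion is done:
- arm.move_to(position, orientation): joint-space move of the TCP to a pose.
- arm.move_l(position, orientation=None, feed=0.15): straight line of the TCP; orientation=None keeps the orientation; feed is the mean speed in m/s.
- arm.move_joints(angles): joint-space move.
- arm.grip(opening): finger opening in m; the grip force is fixed at half the most; returns when the fingers have stopped.
- arm.sleep(seconds).
- arm.solve_ik(position, orientation): joint angles nearest the present ones, or None.
- arm.snapshot(name): name is "scene" or "top"; returns the picture (420x560x3 uint8, red, green, blue); there is no depth.
- arm.get_calibration(name): a dict with "intrinsics" (3x3 intrinsics, pixels), "cam_to_world" (4x4, takes a point from camera to world coordinates). Camera axes: x right, y down, z forward; pixel columns grow to the right and rows downward; lengths in m; the calibration is good to about 2 mm. A picture is of the moment at which its call begins. get_calibration takes no time and is no camera call.
A pose or a line that the arm cannot do raises arm.Unreachable and nothing moves.
- arm.sign_off(): hands the job in, once; it reports no verdict.
Readings, each from a call of its own:
- arm.current_t(): time.
- arm.current_joint_positions(): joint angles.
- arm.current_dq(): joint speeds.
- arm.current_tau(): joint torques, N m.
- arm.current_ee_pos(): TCP position.
- arm.current_tool_rot(): TCP orientation.
- arm.current_force(): force on the tool from outside, world axes, zero at the start.
- arm.current_torque(): the same for the moment, N m.
- arm.current_width(): finger opening in m.
Only numpy, scipy, OpenCV 4.12 (cv2) and the standard library are available. Lean on these libraries where they do the work, as an engineer would, in place of code of your own. Each camera call takes 0.05 s, during which the arm holds its last target. There are 200 camera calls.

## Working session

There is one attempt and no reset: what is moved stays moved. The work goes in short steps, each a Python script; the robot and the scene stay as the last script left them, time stands still between calls to the robot, and variables do not carry over. Pictures are saved under pics/ and viewed, about 8 in all and at most 12, crops included, and the job is handed in when it is done.

```bash
mkdir -p pics; ls
python3 - <<'E'
from rig import arm
import cv2
for n in("scene","top"):
    im=arm.snapshot(n); cv2.imwrite(f"pics/{n}0.png",cv2.cvtColor(im,cv2.COLOR_RGB2BGR))
    c=arm.get_calibration(n); print(n,c["intrinsics"],c["cam_to_world"])
print(arm.current_t(),arm.grip_depth)
E
```

```text
pics
scene [[464.38500634   0.         280.01487926]
 [  0.         464.38500634 207.07776901]
 [  0.           0.           1.        ]] [[ 0.33881617  0.58868719 -0.73392847  1.73401223]
 [ 0.94084205 -0.20829983  0.2672591  -0.46594903]
 [ 0.00445483 -0.78106247 -0.62443701  1.10137771]
 [ 0.          0.          0.          1.        ]]
top [[469.10556303   0.         287.02593474]
 [  0.         469.10556303 210.90774179]
 [  0.           0.           1.        ]] [[ 0.02796675 -0.99747481  0.06528291  0.50156091]
 [-0.9995452  -0.02864226 -0.00943424 -0.03036201]
 [ 0.01128027 -0.06498938 -0.9978222   1.57398379]
 [ 0.          0.          0.          1.        ]]
0.1 0.0188
```

View pics/scene0.png

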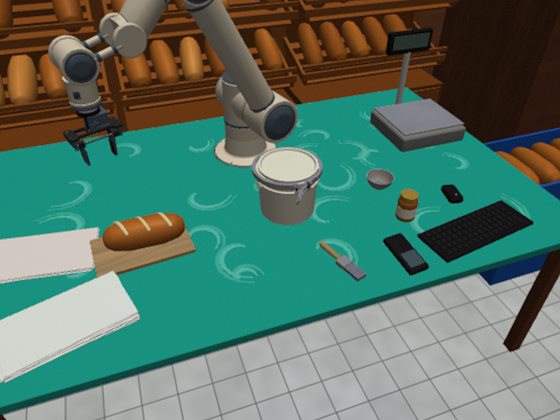

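View pics/top0.png

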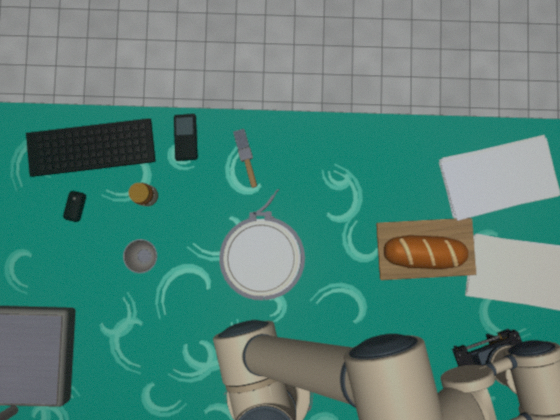

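The scene view shows the pail at about (287,185) with its split near (303,188). In the top view the ring is centred near (262,258), and the lever slants from about (258,216) to (276,192). Next I'll measure these and view enlarged crops.

```bash
cat > h.py <<'E'
import numpy as np, cv2
from rig import arm
def ray(n,px,z):
    c=arm.get_calibration(n); T=c["cam_to_world"]
    d=T[:3,:3]@np.linalg.solve(c["intrinsics"],[px[0],px[1],1]); o=T[:3,3]
    return o+d*(z-o[2])/d[2]
def proj(n,p):
    c=arm.get_calibration(n); T=c["cam_to_world"]
    q=c["intrinsics"]@(T[:3,:3].T@(np.asarray(p)-T[:3,3])); return q[:2]/q[2]
def snap(n,f,box=None,s=1):
    im=cv2.cvtColor(arm.snapshot(n),cv2.COLOR_RGB2BGR)
    o=im if box is None else im[box[1]:box[3],box[0]:box[2]]
    cv2.imwrite(f,cv2.resize(o,None,fx=s,fy=s,interpolation=cv2.INTER_CUBIC)); return im
E
python3 - <<'E'
from h import *
im=cv2.imread("pics/top0.png")
hsv=cv2.cvtColor(im,cv2.COLOR_BGR2HSV)
m=(hsv[...,1]<75).astype(np.uint8)*255
m[:180]=0;m[312:]=0;m[:,:205]=0;m[:,320:]=0
big=cv2.morphologyEx(m,cv2.MORPH_OPEN,cv2.getStructuringElement(cv2.MORPH_ELLIPSE,(25,25)))
c=max(cv2.findContours(big,cv2.RETR_EXTERNAL,cv2.CHAIN_APPROX_NONE)[0],key=cv2.contourArea)[:,0]
W=np.array([ray("top",p,.19)[:2] for p in c])
(x,y),r=cv2.minEnclosingCircle(W.astype(np.float32)*1000); print("ring",x,y,r)
A=np.c_[2*W,np.ones(len(W))]; s=np.linalg.lstsq(A,(W**2).sum(1),rcond=None)[0]; print(s[:2],np.sqrt(s[2]+s[:2]@s[:2]))
l=m.copy(); l[cv2.dilate(big,np.ones((3,3)))>0]=0
n,lab,st,_=cv2.connectedComponentsWithStats(l)
for i in range(1,n):
    if st[i,4]>15:
        ys,xs=np.where(lab==i); print(st[i]); P=np.array([ray("top",p,.187)[:2] for p in zip(xs,ys)])
        d=np.linalg.norm(P-s[:2],axis=1); print("far",P[d.argmax()],d.max(),"near",P[d.argmin()],d.min())
a=cv2.resize(im[182:307,210:315],None,fx=4.5,fy=4.5,interpolation=cv2.INTER_CUBIC)
sc=cv2.imread("pics/scene0.png"); b=cv2.resize(sc[140:230,245:335],None,fx=3.6,fy=6.25,interpolation=cv2.INTER_CUBIC)
cv2.imwrite("pics/crop1.png",np.hstack([a,b[:a.shape[0]]] if b.shape[0]>=a.shape[0] else [a[:b.shape[0]],b])); print(a.shape,b.shape)
E
```

```text
ring 452.6743469238281 26.894603729248047 124.48123168945312
[0.45196294 0.02687688] 0.12173758491741606
[249 195  25  23 155]
far [ 6.38415922e-01 -5.28343631e-04] 0.18845625535629087 near [0.57533748 0.02126376] 0.1235021651299825
(562, 472, 3) (562, 324, 3)
```

View pics/crop1.png

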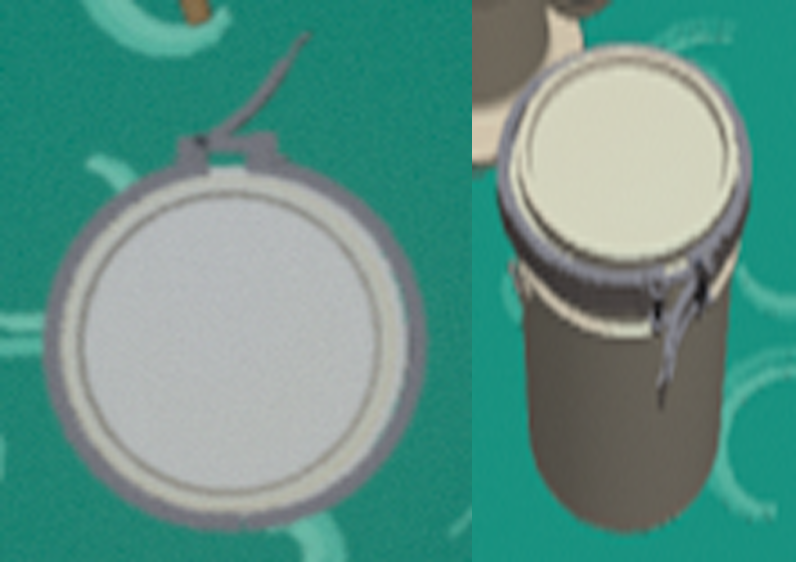

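Crop of the top view: pivot (dark spot) near px (255,213.6), the split at about (260.7,215), and the lever tip at about (277.8,190). In the scene view the pivot is near px (308,184) and the tip near (297,204). The shutting sweep runs counter-clockwise, starting in the wedge between lever and ring. I'll cross-check the geometry, then press the lid.

Run:
```python
from h import *
C=np.array([.452,.027])
for n,px,l in(("top",(255.1,213.6),"piv"),("scene",(308.3,184),"piv"),("top",(277.8,190),"tip"),("scene",(297.2,204),"tip"),("top",(260.7,216),"split")):
    p=ray(n,px,.19)[:2]; print(n,l,p,np.linalg.norm(p-C),np.degrees(np.arctan2(*(p-C)[::-1])))
# lid press
R=lambda a:np.array([[np.cos(a),np.sin(a),0],[np.sin(a),-np.cos(a),0],[0,0,-1]])
arm.grip(0.0)
print(arm.current_width(), arm.solve_ik([*C,.25],R(0)),arm.solve_ik([*C,.25],R(np.pi/2)))
T=arm.current_tool_rot(); print(T)
arm.move_l([.221,-.585,.30])
best=min((R(a) for a in np.radians(range(0,360,30)) if arm.solve_ik([*C,.25],R(a)) is not None),key=lambda r:abs(arm.solve_ik([*C,.25],r)[5]))
arm.move_to([*C,.30],best); arm.move_l([*C,.206],feed=.12)
f0=arm.current_force(); z=.206; print(f0)
while z>.180:
    z-=.001; arm.move_l([*C,z],feed=.02); f=arm.current_force()-f0
    print(round(z,4),arm.current_ee_pos()[2].round(4),f[2].round(1))
    if f[2]>28: break
arm.move_l([*C,.29],feed=.15)
print(arm.current_t(),arm.current_joint_positions())
```

```text
top piv [0.58143726 0.05058459] 0.13156837195813917 10.32650372950042
scene piv [0.57788371 0.05550798] 0.12907134708709916 12.760132574931605
top tip [ 0.65341458 -0.01436796] 0.20561892307189691 -11.60641036873179
scene tip [ 0.66630186 -0.01922706] 0.21923099685661354 -12.172757530111426
top split [0.5748152  0.03383777] 0.12300540233494556 3.1866692903157614
0.00033021598486439834 [-4.14496133e+00  1.20419662e+01  9.71310264e+01 -2.54444375e-14
  7.08270074e+01  8.58550387e+01] [-4.14496133e+00  1.20419662e+01  9.71310264e+01 -2.54444375e-14
  7.08270074e+01 -4.14496133e+00]
[[ 9.35617356e-01  3.53015810e-01  3.98627258e-06]
 [ 3.53015810e-01 -9.35617356e-01  1.93710571e-05]
 [ 1.05679152e-05 -1.67166800e-05 -1.00000000e+00]]
[ 0.00384424  0.78207244 -0.03713807]
0.205 0.2054 1.1
0.204 0.204 -0.3
0.203 0.2029 0.5
0.202 0.2019 0.1
0.201 0.2009 0.7
0.2 0.2 -0.2
0.199 0.1989 -0.1
0.198 0.1979 0.7
0.197 0.1969 0.2
0.196 0.196 2.9
0.195 0.195 3.3
0.194 0.194 2.1
0.193 0.193 3.2
0.192 0.192 2.6
0.191 0.191 2.1
0.19 0.19 2.6
0.189 0.1889 2.3
0.188 0.188 2.0
0.187 0.187 2.1
0.186 0.1867 20.8
0.185 0.1866 41.7
11.5583 [-4.14619111e+00  9.82142173e+00  9.34421552e+01 -8.82521532e-04
  7.68118884e+01 -4.14561990e+00]
```

The lid met the fingers at 0.1965 and stopped hard at 0.1867. That 9.8 mm of travel is inside the stated range, so it is home. The two views put the pivot at about (0.5785,0.052), 129 mm from the axis, and the lever at about −41°. Locked should be at about +119°, so the lever is about 2.8 rad open, as stated. Next is the sweep.

```bash
cat >> h.py <<'E'
P=np.array([.5785,.052]); Z=.176
def pose(phi,gap=0,z=Z):
    p=np.radians(phi); a=np.radians(phi+17)
    n=np.array([np.sin(a),-np.cos(a)])           # outward normal of lever face at push point
    c=P+.079*np.array([np.cos(p),np.sin(p)])+(.0135+gap)*n
    return [*c,z],np.array([[np.cos(a),np.sin(a),0],[np.sin(a),-np.cos(a),0],[0,0,-1]])
E
python3 - <<'E'
from h import *
for ph in range(-41,128,12): assert arm.solve_ik(*pose(ph)) is not None
arm.move_to(*pose(-41,.013,.29))
q,R=pose(-41,.013); f0=arm.current_force()
arm.move_l([*q[:2],.205],R,feed=.15); arm.move_l(q,R,feed=.06)
print(arm.current_t(),arm.current_force()-f0)
snap("top","pics/t1.png",(200,150,340,280),5)
E
```

```text
14.6583 [ 0.9130445  -0.01540906  1.03046917]
```

View pics/t1.png

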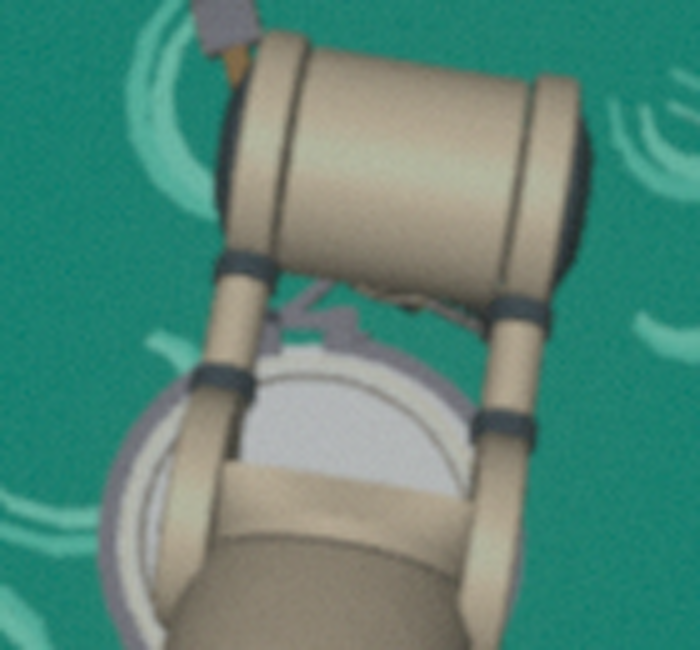

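The wrist hides the fingers here, but the lever root still slants out at crop (300,305), and the sensor shows no contact. I'll sweep now.

Run:
```python
from h import *
f0=arm.current_force()
for ph in [*range(-41,100,7),*range(102,123,3)]:
    q,R=pose(ph); arm.move_l(q,R,feed=.06)
    f=arm.current_force()-f0; a=np.radians(ph+17)
    fn=f[0]*np.sin(a)-f[1]*np.cos(a); ft=f[0]*np.cos(a)+f[1]*np.sin(a)
    print(ph,"fn",fn.round(1),"ft",ft.round(1),"fz",f[2].round(1),"t",round(arm.current_t(),1))
    if np.linalg.norm(f)>35: print("STOP"); break
```

```text
-41 fn 1.3 ft 0.3 fz 0.1 t 15.1
-34 fn 0.8 ft -0.5 fz 0.8 t 15.4
-27 fn 0.7 ft 0.9 fz 0.9 t 15.7
-20 fn 1.5 ft -0.4 fz -0.4 t 16.0
-13 fn 2.9 ft 1.5 fz 0.0 t 16.3
-6 fn 5.0 ft 2.1 fz 0.8 t 16.7
1 fn 7.0 ft 3.4 fz -0.9 t 17.0
8 fn 8.2 ft 4.4 fz -0.8 t 17.3
15 fn 9.2 ft 5.8 fz -0.3 t 17.6
22 fn 10.1 ft 6.2 fz -2.0 t 17.9
29 fn 11.1 ft 7.0 fz -1.4 t 18.2
36 fn 11.1 ft 6.8 fz -0.6 t 18.6
43 fn 11.5 ft 7.2 fz -0.6 t 18.9
50 fn 13.0 ft 8.1 fz 0.3 t 19.2
57 fn 11.7 ft 8.1 fz 0.7 t 19.5
64 fn 10.3 ft 6.0 fz 1.3 t 19.8
71 fn 8.7 ft 5.0 fz 2.5 t 20.1
78 fn 7.7 ft 4.5 fz 3.2 t 20.5
85 fn 5.7 ft 3.0 fz 2.1 t 20.8
92 fn 1.7 ft 1.1 fz 2.4 t 21.1
99 fn 0.1 ft -0.8 fz 0.7 t 21.4
102 fn 0.0 ft -0.6 fz 0.8 t 21.7
105 fn -0.5 ft -0.5 fz 0.5 t 21.9
108 fn -0.5 ft 0.0 fz -0.1 t 22.2
111 fn -0.7 ft -0.9 fz 1.0 t 22.4
114 fn 0.2 ft 0.9 fz 0.2 t 22.7
117 fn 0.1 ft -0.7 fz 0.9 t 22.9
120 fn 21.0 ft -5.2 fz -8.3 t 23.2
```

The force peaked near 1.4 rad, dropped to zero past the dead point, and the finger met the shut lever at about 120°. I'll back off and check.

Run:
```python
from h import *
q,R=pose(117,.05); arm.move_l(q,R,feed=.12); arm.move_l([*q[:2],.30],R,feed=.2)
print(arm.current_force())
arm.move_to([.35,-.40,.32],R)
print(arm.current_t())
a=snap("top","pics/t2.png"); b=snap("scene","pics/s2.png")
A=cv2.resize(a[182:307,200:315],None,fx=4,fy=4,interpolation=cv2.INTER_CUBIC)
B=cv2.resize(b[145:225,250:330],None,fx=4,fy=6.25,interpolation=cv2.INTER_CUBIC)
cv2.imwrite("pics/c2.png",np.hstack([A,B]))
```

```text
[ 1.35122007 -0.11229817 -0.51745028]
26.725
```

View pics/c2.png

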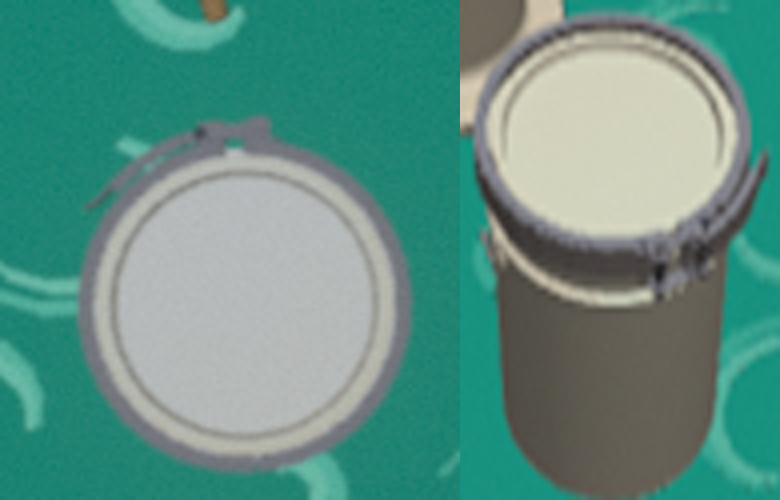

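View pics/s2.png

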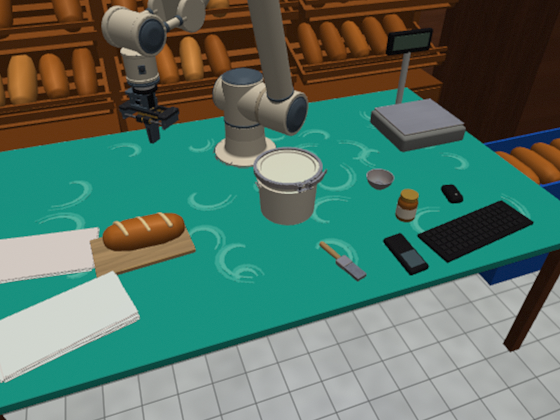

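The views show the lever lying along the ring, from the pivot at crop (203,133) to its tip at (90,207). The split has narrowed and the lid sits low in the ring. The bystanders haven't moved. The tip stands slightly off the ring, so I'll measure it and check that it stays put.

Run:
```python
from h import *
C=np.array([.452,.027])
p=ray("top",(250.7,215.3),.19)[:2]; t=ray("top",(222.5,233.8),.187)[:2]
print(p,np.linalg.norm(p-C),t,np.linalg.norm(t-C),np.linalg.norm(t-p),np.degrees(np.arctan2(*(t-p)[::-1])))
az=np.degrees(np.arctan2(*(p-C)[::-1])); print("az",az,"locked chord to tip",az+90+np.degrees(np.arcsin(.0525/.129)))
a=cv2.imread("pics/t2.png"); arm.sleep(.8); b=snap("top","pics/t3.png")
print("moved px in lever zone",(cv2.absdiff(a,b)[190:250,205:285].max(2)>40).sum())
c=cv2.imread("pics/top0.png"); d=(cv2.absdiff(c,b).max(2)>50)
for n,(x0,y0,x1,y1) in dict(loaf=(370,215,480,285),jar=(125,178,162,210),bowl=(120,236,162,276),brush=(230,125,262,188)).items(): print(n,d[y0:y1,x0:x1].sum())
```

```text
[0.57604042 0.06339747] 0.12927026514284642 [0.51921318 0.14486244] 0.13568038197707866 0.0993271138781026 124.8983386693483
az 16.35339471050343 locked chord to tip 130.36845426259936
moved px in lever zone 0
loaf 248
jar 0
bowl 0
brush 0
```

The lever is at rest. The tip angle reads about 5° off my ideal locked chord, which is close to pixel error. There is plenty of time, so I'll press it once more lightly to see whether it is already on its stop.

Run:
```python
from h import *
q,R=pose(117,.05); arm.move_to([*q[:2],.30],R); arm.move_l(q,R,feed=.15); arm.sleep(.2); f0=arm.current_force()
a=np.radians(117+17); n=np.array([np.sin(a),-np.cos(a)])
for g in (.010,.006,.004,.002,.001,0,-.001,-.002,-.003,-.004,-.005,-.006):
    arm.move_l(pose(117,g)[0],R,feed=.08 if g>.009 else .02); f=(arm.current_force()-f0)[:2]@n
    print(g,f.round(1),((arm.current_ee_pos()[:2]-pose(117)[0][:2])@n).round(4))
    if f>30: break
arm.move_l(q,R,feed=.15); arm.move_l([*q[:2],.30],R,feed=.2); arm.move_to([.25,-.50,.32],R)
b=snap("top","pics/t4.png"); o=cv2.imread("pics/t2.png"); c=cv2.imread("pics/top0.png")
print("changed px",(cv2.absdiff(o,b)[190:250,205:285].max(2)>40).sum(),"loaf",(cv2.absdiff(c,b)[215:285,370:480].max(2)>50).sum(),arm.current_t())
cv2.imwrite("pics/c4.png",np.vstack([cv2.resize(b[185:265,200:320],None,fx=5,fy=5,interpolation=cv2.INTER_CUBIC),cv2.resize(b[205:245,370:490],None,fx=5,fy=5)]))
```

```text
0.01 -0.4 0.0102
0.006 -1.3 0.006
0.004 0.2 0.0039
0.002 0.4 0.0019
0.001 -0.2 0.001
0 2.1 0.0002
-0.001 9.1 0.0
-0.002 14.4 -0.0001
-0.003 19.9 -0.0003
-0.004 26.2 -0.0003
-0.005 32.3 -0.0004
changed px 0 loaf 0 38.275
```

View pics/c4.png

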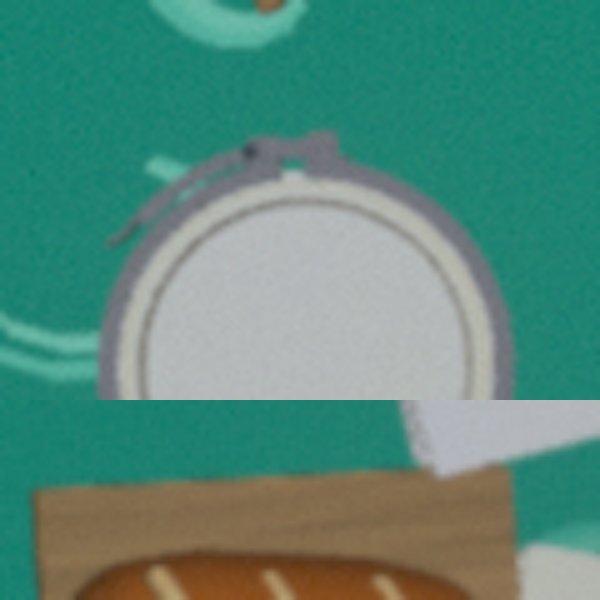

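The lever is on a rigid stop: 32 N moved it no more than 0.6 mm, and it didn't move after release. The picture shows it along the ring, its tip at crop (112,242), with the loaf unmoved. I'm handing in.

```bash
python3 -c "
from rig import arm
print(arm.current_force()); arm.sign_off(); print(arm.current_t())"
```

```text
[ 0.10151339  0.15961933 -0.04808358]
the job is handed in; nothing more can be done
the job is handed in; nothing more can be done
```

The pail is closed, and I handed the job in at about 38 s with the arm clear of everything.

- **Lid:** I pressed it at the centre with closed fingers. It moved from 0.1965 to a hard stop at 0.1867 m, a travel of 9.8 mm, which is inside the stated 7 to 12 mm. The final press reached 42 N at the fingertips. The push force on the way down read only 2 to 3 N, against the stated 7 to 10 N. I can't explain that, but the travel and the hard stop fit.
- **Lever:** I swept it about 160° counter-clockwise. The force peaked at about 15 N, near 1.4 rad, fell to zero past the dead point, and the lever then met its stop.
- **Last checks:** A second press of 32 N moved the lever no more than 0.6 mm. Pictures before and after that press, about 11 s apart, show no movement. No pixels changed around the loaf, jar, bowl or brush (the loaf rechecked in the final picture, the others before the second press).
- **Disagreement:** The lever tip's angle in the image was about 5° off my ideal locked line, with the tip standing slightly off the ring. I put this down to pixel error or the tip's shape, because the lever was already on its rigid stop.

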